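# Rice box shut, seasoning box open

## Robot

A 6-joint arm with a two-finger parallel gripper is mounted at the origin on the work surface. World frame = base frame: x ahead of the robot, y to its left, z up, the work surface at z = 0. Lengths are in m, angles in rad, forces in N, time in s.
With the tool pointing down it reaches from about 0.375 to 0.9 m from the base axis. Payload 3.1 kg.
Tool frame: the origin (TCP) lies between the finger pads; the fingertips stand 11 mm ahead of it and the grasp point (between the pads) lies 8 mm behind it; z points along the fingers, y is the direction in which the jaws open and shut (so a half turn about z gives the same grasp; the last joint's range is limited). The gripper opens to 85 mm and grips with 20 to 120 N. Pads are 22 mm wide; open, the fingers measure 114 mm over their backs; the gripper's body (76 mm by 85 mm) begins 54 mm behind the grasp point. The pads swing forward as they close: fully open they stand 13 mm farther back than shut.
Start: joints at [1.073, 0.527, 1.433, -0, 1.181, -0.178], TCP at [0.196, 0.593, 0.213] pointing down, gripper open.
Joint ranges: [-3.08, 3.08], [-0.75, 2.2], [0.22, 2.44], [-1.43, 4.57], [0, 2.65], [-2.85, 2.85]. Speed limits (rad/s): [2.79, 2.79, 3.14, 3.14, 3.14, 3.14].

## Interface

Orientations are given as a unit quaternion [x, y, z, w].
In Python, from station import manip gives the robot as it stands.
- The arm moves only by the tool move_arm, never from a script. Its argument "deltas" is a list of rows, each a list of 5 numbers: the shift along the tool's x, y, z in units of 40 cm (1.0 is 40 cm), then the turn about the tool's z in units of 0.5 rad (1.0 is 0.5 rad), then the opening in per cent of the stroke, from 0 (shut) to 100 (fully open). In form: [[x, y, z, twist, grip], ...]. A call has exactly 8 rows; each row is the pose to reach, as a shift and turn from the pose commanded when the call began, along the tool's axes at that moment; what a row does not reach only later rows make up. A row lasts 1/12 s, in which the tool goes at most 41.7 mm and 7.16 degrees, less where a joint would pass 70% of its speed; a pose out of reach is approached as far as the arm can. A call with a number of a shift or a turn outside -1 to 1 is refused whole. A call with a gripper value outside its range is refused whole. The fingers move at their own pace and stop on an object; "force" is the grip in N (left out, the last holds). Time passes only in rows, so rows that repeat a pose let the fingers close, or fill a call up. It gives the time, the measured TCP pose, the force and the opening at its end, in the units of the state.
- manip.sense(): the state, without advancing time (a new reading comes with each control period).
- manip.snapshot(name): name is "scene" or "top" or "wrist"; returns (picture, depth): 420x560x3 uint8, red, green, blue; 420x560 float32, m along the optical axis (not along the pixel's ray), 0 where there is no reading.
- manip.get_calibration(name): a dict with "vfov" (degrees; the focal length in pixels is half the picture's height over the tangent of half this angle, whatever the lens; pixels are square), "cx", "cy" (the principal point, pixels), "pose" (4x4, takes a point from camera to world coordinates). Camera axes: x right, y down, z forward; pixel columns grow to the right and rows downward; lengths in m; the calibration is good to about 2 mm. A picture is of the moment at which its call begins: read the wrist's pose just before it. get_calibration takes no time and is no camera call; for the wrist camera it gives the pose at the moment of the call.
- manip.sign_off(): hands the job in, once; it reports no verdict.
The state is a dict: "t": time; "q": joint angles; "qd": joint speeds; "tau": joint torques, N m; "tcp_pos": TCP position; "tool_rot": TCP orientation; "force": force on the tool from outside, world axes, zero at the start; "ft_torque": the same for the moment, N m; "finger_gap": opening from 0.0 (shut) to 1.0 (fully open).
Only numpy, scipy, OpenCV 4.12 (cv2) and the standard library are available. Lean on these libraries where they do the work, as an engineer would, in place of code of your own. Each camera call takes 0.05 s, during which the arm holds its last target.

## Task

The rice is in the cooker and frying comes next. Press the lid of the big rice box, which stands popped open, down until its push-push latch catches and it stays shut, and press the shut lid of the small seasoning box (the narrowest of the three) so that it pops open; check that each has ended up that way and press again if it has not. The middle-sized box stays shut.

Things in the scene. Friction and masses are not known exactly. Their poses are not given: they have to be found in the camera images.
- big_press (a point): Round dark mark, 24 mm, on the steel lid of the big box (150 mm deep, 140 wide): half-way across, 115 mm from the hinge line, 39 mm from the near edge. Moves with the lid, which starts open: 90 mm above the counter when shut, 150 when open. Own x runs to the hinge, z out of the lid: tilt of z = lid angle (0 shut, 0.55 rad open). From open push down to 6 mm below shut level, let go: stays shut.
- small_press (a point): The same mark on the lid of the small box (110 mm deep, 70 wide), which starts shut: 75 mm from the hinge line, 39 mm from the near edge, 90 mm above the counter when shut, 129 when open; axes and angles alike. From shut push straight down 6 to 7 mm, to a rigid stop, let go: it swings up in about 1 s, so rise clear, to 250 mm. A shallow push changes nothing; a second full push undoes the first.
- mid_press (a point): The same mark on the lid of the middle-sized box (140 mm deep, 100 wide), which is shut and stays so. All three: white box fixed to the counter, in a row in any order, turned up to 15 degrees; steel lid hinged at the far edge, near edge rises; push-push latch, spring 3 to 5 N at the mark, more if pushed fast (go slowly over the last 10 mm), stop 6 to 7 mm below shut level.
Mind the look-alikes: they are no part of the job. What is shaped like the part that bears small_press but purple is not meant.

How it is judged:
At the end, for the whole second after the job is handed in: The big and the middle-sized box's lids are shut (within 0.06 rad of level) and the small box's lid stands popped open (tilted more than 0.40 rad) (angle between each of big_press, mid_press's own z axis and vertical below 0.06 rad and angle between small_press's own z axis and vertical above 0.4 rad); the robot touches nothing.
It also fails if it takes over 46 s, if anything falls off the work surface, if the arm or the gripper's body presses on something with over 40 N, if the wrist force passes 120 N, or if a joint passes its speed limit or range.

## Working session

There is one attempt and no reset: what is moved stays moved. The work goes in short steps, Python scripts to look and compute and a tool call to move; the robot and the scene stay as the last step left them, time stands still between calls to the robot, and variables do not carry over. Pictures are saved under pics/ and viewed, and the job is handed in when it is done.

Besides the shell and the picture viewer there is one more tool, called after ">>>" as a command line: name --pt "numbers of a row" for each row, then --argument value for the rest. move_arm: Moves the arm, as the interface text tells. Its arguments: {"type":"object","properties":{"deltas":{"type":"array","items":{"type":"array","items":{"type":"number"}}},"force":{"type":"number"}},"required":["deltas"]}

```bash
mkdir -p pics; ls; python3 - <<'E'
from station import manip
import cv2,numpy as np
s=manip.sense();print({k:np.round(v,3) for k,v in s.items()})
for n in("scene","top"):
    p,d=manip.snapshot(n);cv2.imwrite(f"pics/{n}0.png",p[:,:,::-1]);np.save(f"{n}0.npy",d);np.save(f"{n}0p.npy",p)
    c=manip.get_calibration(n);print(n,c)
    print((d>0).mean())
E
```

```text
pics
{'t': np.float64(0.0), 'q': array([ 1.074,  0.528,  1.434, -0.   ,  1.181, -0.179]), 'qd': array([ 0.001,  0.001,  0.001,  0.002,  0.   , -0.   ]), 'tau': array([ 0.0000e+00, -4.4235e+01, -1.7802e+01, -0.0000e+00,  8.0000e-03,
        0.0000e+00]), 'tcp_pos': array([0.195, 0.593, 0.212]), 'tool_rot': array([ 0.159,  0.987, -0.001, -0.   ]), 'force': array([ 0.012, -0.539,  0.253]), 'ft_torque': array([-0.007, -0.013,  0.025]), 'finger_gap': np.float64(0.998)}
scene {'vfov': 56.6347743425923, 'cx': 271.1441093127093, 'cy': 203.9911641171351, 'pose': array([[-0.63304016,  0.59615299, -0.49382362,  0.94193469],
       [ 0.77391956,  0.50185977, -0.38624511,  0.39956786],
       [ 0.01756903, -0.62668843, -0.77907185,  0.83389034],
       [ 0.        ,  0.        ,  0.        ,  1.        ]])}
0.9959863945578231
top {'vfov': 44.89908455733635, 'cx': 279.68543255696875, 'cy': 210.74075149593324, 'pose': array([[-0.03110383, -0.98899961,  0.14461097,  0.27964926],
       [-0.99941762,  0.03280504,  0.00939391,  0.02414083],
       [-0.01403454, -0.14423457, -0.989444  ,  1.23200812],
       [ 0.        ,  0.        ,  0.        ,  1.        ]])}
0.9960289115646258
```

View pics/scene0.png

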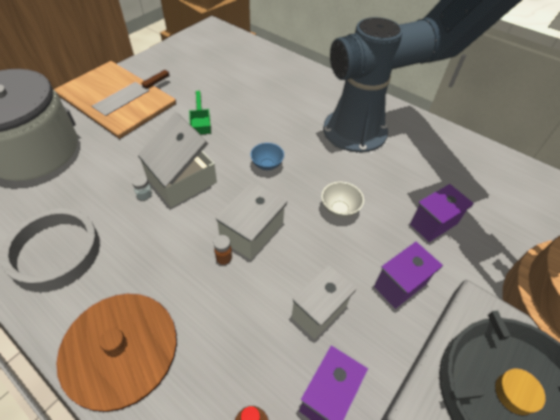

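View pics/top0.png

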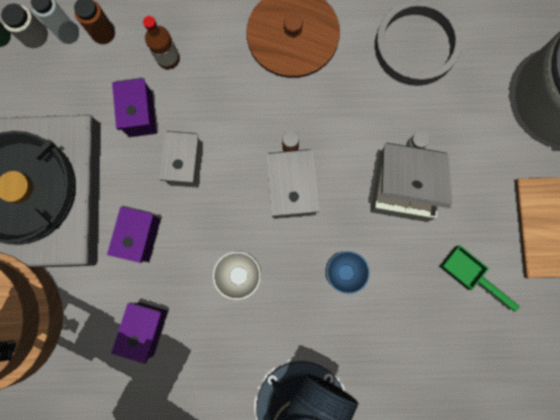

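```bash
cat > h.py <<'E'
import numpy as np,cv2
from station import manip
def ray(n,u,v,c=None):
    c=c or manip.get_calibration(n);f=210/np.tan(np.radians(c["vfov"]/2));P=np.array(c["pose"])
    return P[:3,3],P[:3,:3]@np.array([(u-c["cx"])/f,(v-c["cy"])/f,1])
def plane(n,u,v,z,c=None):
    o,r=ray(n,u,v,c);return o+r*(z-o[2])/r[2]
def dep(n,u,v,d,c=None):
    o,r=ray(n,u,v,c);return o+r*d
def mark(p,u,v,w=14):
    g=cv2.cvtColor(p,cv2.COLOR_RGB2GRAY)[v-w:v+w+1,u-w:u+w+1]
    t=(int(g[w,w])+np.median(g))/2
    k,l,s,ce=cv2.connectedComponentsWithStats((g<t).astype(np.uint8))
    i=l[w,w];return ce[i]+[u-w,v-w],s[i]
def tri(a,b):
    (o1,r1),(o2,r2)=a,b;A=np.c_[r1,-r2];s=np.linalg.lstsq(A,o2-o1,rcond=None)[0]
    x,y=o1+s[0]*r1,o2+s[1]*r2;return (x+y)/2,np.linalg.norm(x-y)
E
python3 - <<'E'
from h import *
np.set_printoptions(precision=4,suppress=True)
T=np.load("top0p.npy");S=np.load("scene0p.npy");dT=np.load("top0.npy");dS=np.load("scene0.npy")
for nm,t,s in(("small",(178,163),(331,288)),("mid",(293,196),(260,201)),("big",(417,184),(180,137))):
    a,sa=mark(T,*t,w=9);b,sb=mark(S,*s,w=9);print(nm,a,sa,b,sb)
    x,e=tri(ray("top",*a),ray("scene",*b));print(" tri",x,e)
    print(" dep",dep("top",*a,dT[t[1],t[0]]),dep("scene",*b,dS[s[1],s[0]]), "pl",plane("top",*a,.09),plane("scene",*b,.09))
# lid normals / outlines from top depth
c=manip.get_calibration("top")
v,u=np.mgrid[:420,:560];f=210/np.tan(np.radians(c["vfov"]/2));P=np.array(c["pose"])
X=np.stack([(u-c["cx"])/f*dT,(v-c["cy"])/f*dT,dT],-1)@P[:3,:3].T+P[:3,3]
for nm,t in(("small",(178,163)),("mid",(293,196)),("big",(417,184))):
    q=X[t[1]-10:t[1]+11,t[0]-10:t[0]+11].reshape(-1,3);m=q.mean(0);n=np.linalg.svd(q-m)[2][2];n*=np.sign(n[2]);print(nm,n,np.arccos(n[2]))
    w=70;z=X[t[1]-w:t[1]+w,t[0]-w:t[0]+w]; mk=(z[...,2]>.075)&(z[...,2]<.2)
    k,l=cv2.connectedComponents(mk.astype(np.uint8));mm=l==l[w,w]
    r=cv2.minAreaRect(z[mm][:,:2].astype(np.float32));print(r,cv2.boxPoints(r).round(3).tolist())
E
```

```text
small [177.44   163.8667] [ 4  6 10  9 75] [330.1023 287.4091] [ 3  4 11 10 88]
 tri [0.564  0.2675 0.0892] 0.00045311799140832924
 dep [0.564  0.2678 0.0888] [0.5658 0.2679 0.0926] pl [0.5637 0.2675 0.09  ] [0.5645 0.2674 0.09  ]
mid [293.3875 196.25  ] [ 5  5 10 10 80] [259.66 200.16] [ 5  5  9  7 50]
 tri [0.4792 0.0022 0.0904] 0.0013190040173380465
 dep [0.4791 0.0027 0.0887] [0.4816 0.0034 0.0937] pl [0.4789 0.0027 0.09  ] [0.4793 0.0014 0.09  ]
big [416.6379 183.9483] [ 4  6 10  7 58] [179.6585 136.3659] [ 6  5  7  8 41]
 tri [ 0.4869 -0.2636  0.1502] 0.0014456207393571579
 dep [ 0.4864 -0.263   0.1502] [ 0.4881 -0.263   0.1516] pl [ 0.4979 -0.279   0.09  ] [ 0.4471 -0.3229  0.09  ]
small [0.4924 0.815  0.3056] 1.260279693063677
((0.5831689834594727, 0.2654649019241333), (0.07960692793130875, 0.11791027337312698), 83.3099365234375) [[0.5199999809265137, 0.2329999953508377], [0.6370000243186951, 0.21899999678134918], [0.6460000276565552, 0.2980000078678131], [0.5289999842643738, 0.31200000643730164]]
mid [ 0.9269 -0.3336  0.1721] 1.3978191651505492
((0.5140023827552795, 0.0050917454063892365), (0.14798331260681152, 0.1081366091966629), 3.279952049255371) [[0.43700000643730164, 0.054999999701976776], [0.4429999887943268, -0.05299999937415123], [0.5910000205039978, -0.04500000178813934], [0.5849999785423279, 0.06300000101327896]]
big [ 0.5078 -0.7837  0.3577] 1.2050062798441963
((0.5106147527694702, -0.2677660584449768), (0.14970612525939941, 0.15483178198337555), 78.41899871826172) [[0.41999998688697815, -0.32600000500679016], [0.5709999799728394, -0.3569999933242798], [0.6010000109672546, -0.20999999344348907], [0.44999998807907104, -0.17900000512599945]]
```

```bash
cat >> h.py <<'E'
def delta(t):
    from scipy.spatial.transform import Rotation as R
    s=manip.sense();d=R.from_quat(s["tool_rot"]).inv().apply(np.array(t)-s["tcp_pos"]);return (d/.4).round(3)
E
python3 - <<'E'
from h import *
dT=np.load("top0.npy")
c=manip.get_calibration("top")
v,u=np.mgrid[:420,:560];f=210/np.tan(np.radians(c["vfov"]/2));P=np.array(c["pose"])
X=np.stack([(u-c["cx"])/f*dT,(v-c["cy"])/f*dT,dT],-1)@P[:3,:3].T+P[:3,3]
for (a,b) in((20,340),(20,300),(55,300),(10,270),(15,185),(130,330),(130,230),(70,320),(45,230)):print(a,b,X[b,a].round(3))
for t in((.195,.593,.32),(.45,.40,.3),(.564,.2675,.3),(.564,.2675,.13)):print(t,delta(t))
p,d=manip.snapshot("wrist");cv2.imwrite("pics/w0.png",p[:,:,::-1])
E
```

```text
20 340 [0.183 0.587 0.147]
20 300 [0.265 0.59  0.148]
55 300 [0.261 0.566 0.035]
10 270 [0.331 0.636 0.108]
15 185 [0.522 0.631 0.112]
130 330 [0.192 0.373 0.091]
130 230 [0.414 0.376 0.089]
70 320 [ 0.212  0.547 -0.004]
45 230 [0.421 0.573 0.083]
(0.195, 0.593, 0.32) [ 0.001 -0.001 -0.27 ]
(0.45, 0.4, 0.3) [-0.755 -0.259 -0.22 ]
(0.564, 0.2675, 0.3) [-1.13  -0.484 -0.22 ]
(0.564, 0.2675, 0.13) [-1.13  -0.483  0.205]
```

View pics/w0.png

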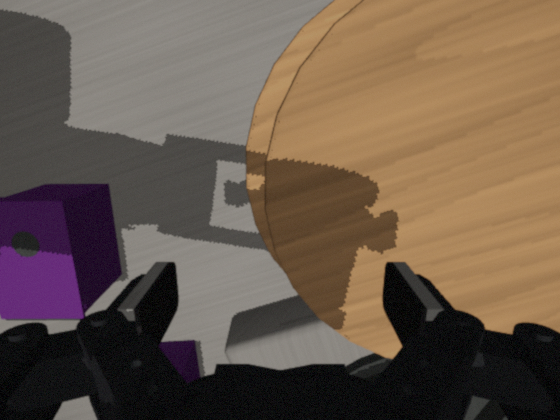

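The picture shows the gripper over the edge of the wooden stack (top at 0.15 m) and purple look-alikes at the left (25,245). I raise first, close the fingers and head for the small box.

>>> move_arm --pt "0 0 -0.1 0 0" --pt "0 0 -0.2 0 0" --pt "-0.1 -0.03 -0.2 0 0" --pt "-0.2 -0.08 -0.2 0 0" --pt "-0.3 -0.12 -0.2 0 0" --pt "-0.4 -0.16 -0.2 0 0" --pt "-0.5 -0.2 -0.2 0 0" --pt "-0.6 -0.25 -0.2 0 0" --force 60

```text
t: 0.82
tcp_pos: [0.3862, 0.4292, 0.2926]
tool_rot: [0.159, 0.987, 0.0, 0.0]
force: [0.9, 0.8, 0.2]
finger_gap: 0.001
```

```bash
python3 - <<'E'
from h import *
for t in((.564,.2675,.27),(.564,.2675,.13)):print(t,delta(t))
E
```

```text
(0.564, 0.2675, 0.27) [-0.549 -0.245  0.057]
(0.564, 0.2675, 0.13) [-0.549 -0.245  0.407]
```

>>> move_arm --pt "-0.1 -0.04 0 0 0" --pt "-0.2 -0.09 0 0 0" --pt "-0.3 -0.13 0 0 0" --pt "-0.4 -0.18 0 0 0" --pt "-0.48 -0.21 0.05 0 0" --pt "-0.53 -0.234 0.1 0 0" --pt "-0.53 -0.234 0.15 0 0" --pt "-0.53 -0.234 0.15 0 0"

```text
t: 1.48
tcp_pos: [0.5551, 0.2725, 0.2278]
tool_rot: [0.16, 0.987, -0.002, -0.005]
force: [-0.6, -0.1, -1.0]
finger_gap: -0.002
```

```bash
python3 - <<'E'
from h import *
p,d=manip.snapshot("wrist");cv2.imwrite("pics/w1.png",p[:,:,::-1])
for t in((.564,.2675,.13),):print(t,delta(t))
E
```

```text
(0.564, 0.2675, 0.13) [-0.027 -0.007  0.25 ]
```

View pics/w1.png

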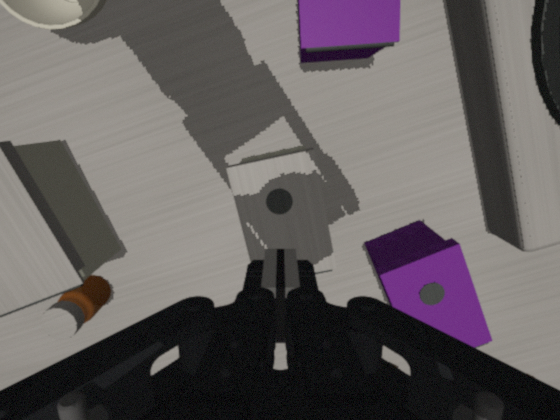

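```bash
python3 - <<'E'
from h import *
c=manip.get_calibration("wrist");p,d=manip.snapshot("wrist")
a,s=mark(p,279,201,25);print(a,s,plane("wrist",*a,.09,c),manip.sense()["tcp_pos"])
for t in((.564,.2675,.125),):print(t,delta(t))
E
```

```text
[277.1414914 200.2543021] [ 10  12  27  25 523] [0.56285908 0.26895711 0.09      ] [0.55609893 0.27506192 0.23196758]
(0.564, 0.2675, 0.125) [-0.025 -0.011  0.267]
```

>>> move_arm --pt "-0.02 -0.015 0.06 0 0" --pt "-0.02 -0.013 0.12 0 0" --pt "-0.02 -0.013 0.18 0 0" --pt "-0.02 -0.013 0.23 0 0" --pt "-0.02 -0.013 0.265 0 0" --pt "-0.02 -0.013 0.275 0 0" --pt "-0.02 -0.013 0.28 0 0" --pt "-0.02 -0.013 0.28 0 0"

```text
t: 2.25
tcp_pos: [0.5634, 0.2688, 0.1221]
tool_rot: [0.158, 0.987, 0.0, 0.001]
force: [0.9, 0.5, -0.1]
finger_gap: 0.005
```

```bash
python3 - <<'E'
from h import *
s=manip.sense();print(s["tcp_pos"],s["force"]);print(delta((.5635,.268,.101)))
E
```

```text
[0.563407  0.2688362 0.1221457] [ 0.90316945  0.50553278 -0.12626281]
[-0.001 -0.002  0.053]
```

>>> move_arm --pt "0 0 0.01 0 0" --pt "0 0 0.02 0 0" --pt "0 0 0.03 0 0" --pt "0 0 0.036 0 0" --pt "0 0 0.04 0 0" --pt "0 0 0.043 0 0" --pt "0 0 0.045 0 0" --pt "0 0 0.047 0 0"

```text
t: 2.92
tcp_pos: [0.563, 0.2678, 0.102]
tool_rot: [0.159, 0.987, 0.0, 0.0]
force: [0.3, 0.6, -0.5]
finger_gap: 0.002
```

>>> move_arm --pt "0 0 0.002 0 0" --pt "0 0 0.004 0 0" --pt "0 0 0.006 0 0" --pt "0 0 0.008 0 0" --pt "0 0 0.01 0 0" --pt "0 0 0.012 0 0" --pt "0 0 0.014 0 0" --pt "0 0 0.014 0 0"

```text
t: 3.58
tcp_pos: [0.5628, 0.2678, 0.0962]
tool_rot: [0.159, 0.987, -0.0, -0.0]
force: [0.4, 0.7, -0.6]
finger_gap: 0.001
```

>>> move_arm --pt "0 0 0.002 0 0" --pt "0 0 0.004 0 0" --pt "0 0 0.006 0 0" --pt "0 0 0.008 0 0" --pt "0 0 0.01 0 0" --pt "0 0 0.01 0 0" --pt "0 0 0.01 0 0" --pt "0 0 0.01 0 0"

```text
t: 4.25
tcp_pos: [0.5629, 0.2678, 0.0924]
tool_rot: [0.159, 0.987, -0.0, 0.0]
force: [0.2, -0.2, -0.4]
finger_gap: 0.004
```

```bash
python3 - <<'E'
from h import *
p,d=manip.snapshot("wrist");cv2.imwrite("pics/w2.png",p[:,:,::-1])
s=manip.sense();print(s["tcp_pos"],s["force"])
E
```

```text
[0.56291178 0.26780681 0.09242214] [0.45849989 0.16336934 0.20380965]
```

View pics/w2.png

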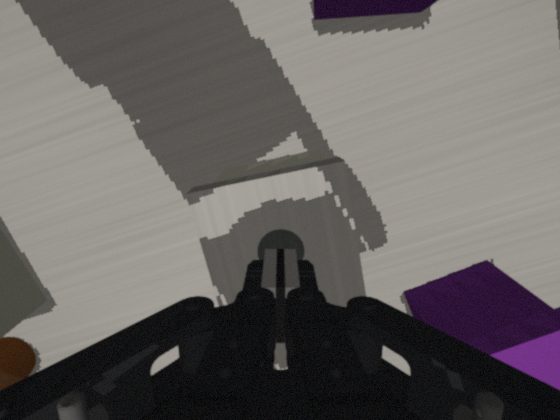

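>>> move_arm --pt "0 0 0.002 0 0" --pt "0 0 0.004 0 0" --pt "0 0 0.006 0 0" --pt "0 0 0.008 0 0" --pt "0 0 0.01 0 0" --pt "0 0 0.01 0 0" --pt "0 0 0.01 0 0" --pt "0 0 0.01 0 0"

```text
t: 4.97
tcp_pos: [0.5629, 0.2678, 0.0884]
tool_rot: [0.159, 0.987, 0.0, 0.0]
force: [-0.0, -0.3, -0.3]
finger_gap: -0.001
```

```bash
python3 - <<'E'
from h import *
p,d=manip.snapshot("scene");cv2.imwrite("pics/s1.png",cv2.resize(p[220:360,250:430,::-1],None,fx=4,fy=4))
p,d=manip.snapshot("wrist");cv2.imwrite("pics/w3.png",cv2.resize(p[150:350,180:380,::-1],None,fx=3,fy=3))
print(d[255:300:6,281],d[240,215],d[225,281])
c=manip.get_calibration("wrist")
for v in range(225,275,5):print(v,dep("wrist",281,v,d[v,281],c).round(4),dep("wrist",240,v,d[v,240],c).round(4))
E
```

```text
[0.14276607 0.13742365 0.13237415 0.12668718 0.1234226  0.11838829
 0.11731967 0.11799243] 0.17157842 0.1680209
225 [0.5485 0.2738 0.0902] [0.5422 0.255  0.0904]
230 [0.551  0.273  0.0899] [0.5444 0.2542 0.091 ]
235 [0.553  0.2723 0.0912] [0.547  0.2532 0.0905]
240 [0.5561 0.2713 0.0896] [0.5498 0.2521 0.0895]
245 [0.5587 0.2705 0.0893] [0.5522 0.2512 0.0897]
250 [0.552  0.2726 0.1122] [0.5553 0.2499 0.0882]
255 [0.5519 0.2726 0.1175] [0.5572 0.2494 0.0899]
260 [0.5519 0.2726 0.1224] [0.5599 0.2484 0.0895]
265 [0.5523 0.2725 0.1262] [0.5619 0.2478 0.0909]
270 [0.5518 0.2726 0.1314] [0.5652 0.2465 0.0893]
```

View pics/s1.png

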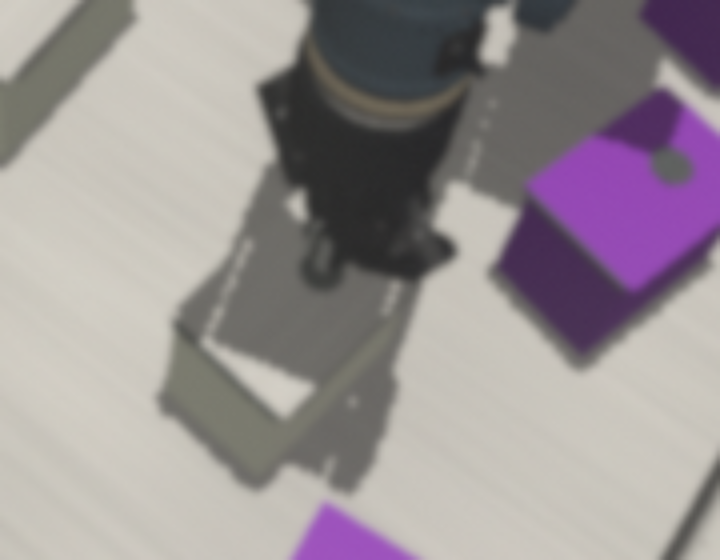

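View pics/w3.png

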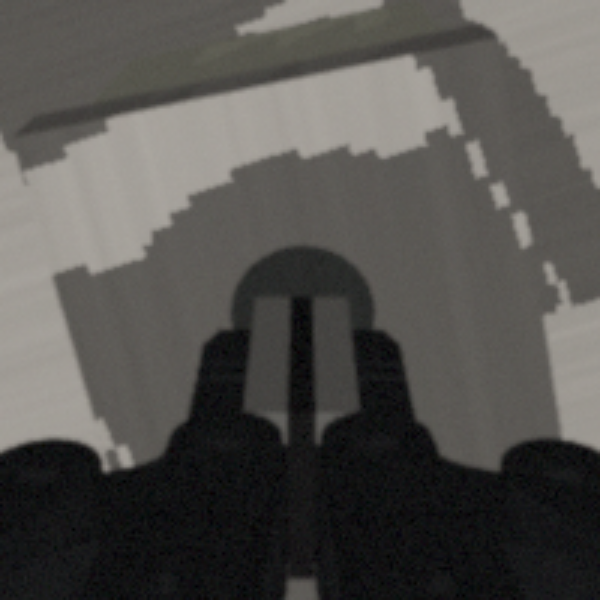

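The fingertips are seen about 20 mm above the lid (the depth puts them near z = 0.11) although the TCP is at 0.088, so I go on downward by force.

>>> move_arm --pt "0 0 0.005 0 0" --pt "0 0 0.01 0 0" --pt "0 0 0.015 0 0" --pt "0 0 0.02 0 0" --pt "0 0 0.025 0 0" --pt "0 0 0.03 0 0" --pt "0 0 0.032 0 0" --pt "0 0 0.034 0 0"

```text
t: 5.73
tcp_pos: [0.5628, 0.2678, 0.0746]
tool_rot: [0.159, 0.987, -0.0, -0.0]
force: [0.8, 0.4, 0.1]
finger_gap: 0.002
```

```bash
python3 - <<'E'
from h import *
c=manip.get_calibration("wrist")
p,d=manip.snapshot("wrist");cv2.imwrite("pics/w4.png",cv2.resize(p[150:350,180:380,::-1],None,fx=3,fy=3))
for v in range(225,265,3):print(v,dep("wrist",275,v,d[v,275],c).round(4),dep("wrist",240,v,d[v,240],c).round(4))
print(manip.sense()["force"],manip.sense()["tcp_pos"],c["pose"][:3,3])
E
```

```text
225 [0.5427 0.2728 0.091 ] [0.5383 0.2578 0.0895]
228 [0.5441 0.2723 0.0907] [0.5394 0.2575 0.0902]
231 [0.5457 0.2718 0.0902] [0.5408 0.257  0.09  ]
234 [0.5472 0.2713 0.0896] [0.5419 0.2567 0.0909]
237 [0.5483 0.2709 0.0903] [0.5436 0.2559 0.0898]
240 [0.5495 0.2705 0.0907] [0.5449 0.2555 0.0899]
243 [0.5509 0.2701 0.0906] [0.5464 0.2549 0.0895]
246 [0.5525 0.2695 0.09  ] [0.5475 0.2546 0.0903]
249 [0.5514 0.27   0.0962] [0.5487 0.2542 0.0907]
252 [0.5511 0.2702 0.1004] [0.55   0.2537 0.091 ]
255 [0.5508 0.2703 0.1041] [0.5517 0.253  0.0901]
258 [0.551  0.2703 0.1068] [0.5532 0.2524 0.0898]
261 [0.5513 0.2702 0.1089] [0.5543 0.2521 0.0904]
264 [0.5512 0.2703 0.112 ] [0.5561 0.2513 0.0895]
[ 0.53748071  0.00459434 -0.16819837] [0.56280859 0.267737   0.07454067] [0.49625386 0.29043194 0.23547581]
```

View pics/w4.png

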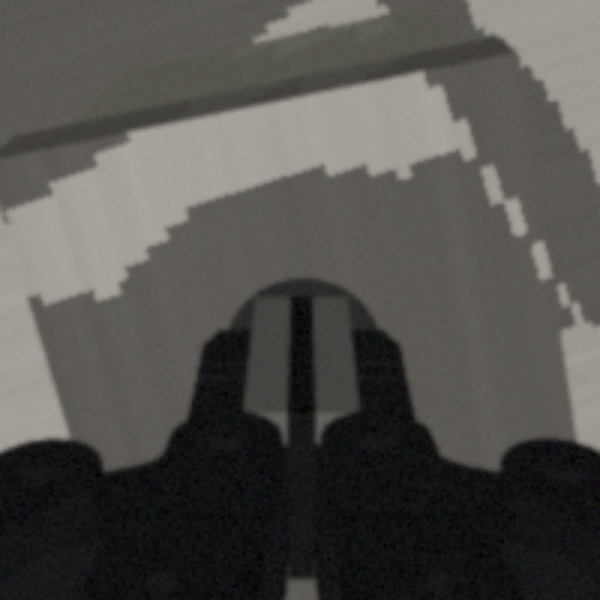

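>>> move_arm --pt "0 0 0.002 0 0" --pt "0 0 0.004 0 0" --pt "0 0 0.006 0 0" --pt "0 0 0.008 0 0" --pt "0 0 0.01 0 0" --pt "0 0 0.012 0 0" --pt "0 0 0.014 0 0" --pt "0 0 0.016 0 0"

```text
t: 6.45
tcp_pos: [0.563, 0.2678, 0.0688]
tool_rot: [0.159, 0.987, 0.0, 0.0]
force: [-0.7, -0.6, 4.1]
finger_gap: 0.001
```

>>> move_arm --pt "0 0 0.001 0 0" --pt "0 0 0.002 0 0" --pt "0 0 0.004 0 0" --pt "0 0 0.005 0 0" --pt "0 0 0.006 0 0" --pt "0 0 0.007 0 0" --pt "0 0 0.008 0 0" --pt "0 0 0.008 0 0"

```text
t: 7.12
tcp_pos: [0.5632, 0.2678, 0.0656]
tool_rot: [0.159, 0.987, 0.0, 0.0]
force: [-1.0, -0.7, 5.4]
finger_gap: 0.001
```

>>> move_arm --pt "0 0 0.001 0 0" --pt "0 0 0.002 0 0" --pt "0 0 0.003 0 0" --pt "0 0 0.004 0 0" --pt "0 0 0.005 0 0" --pt "0 0 0.006 0 0" --pt "0 0 0.007 0 0" --pt "0 0 0.007 0 0"

```text
t: 7.78
tcp_pos: [0.5633, 0.2679, 0.0653]
tool_rot: [0.159, 0.987, 0.0, 0.001]
force: [-4.5, -1.9, 19.2]
finger_gap: 0.001
```

The stop is felt (19 N). I rise clear.

>>> move_arm --pt "0 0 -0.03 0 0" --pt "0 0 -0.1 0 0" --pt "0 0 -0.2 0 0" --pt "0 0 -0.3 0 0" --pt "0 0 -0.4 0 0" --pt "0 0 -0.48 0 0" --pt "0 0 -0.5 0 0" --pt "0 0 -0.5 0 0"

```text
t: 8.45
tcp_pos: [0.5645, 0.2684, 0.2655]
tool_rot: [0.159, 0.987, 0.001, 0.003]
force: [-0.1, -0.2, -0.1]
finger_gap: -0.003
```

```bash
python3 - <<'E'
from h import *
s=manip.sense();print(s["tcp_pos"],s["force"])
for t in((.483,-.263,.27),):print(delta(t))
p,d=manip.snapshot("top");cv2.imwrite("pics/t2.png",p[:,:,::-1])
E
```

```text
[0.5645265  0.26836738 0.26551937] [-0.09880079 -0.2423236  -0.11385775]
[-0.223 -1.325 -0.015]
```

View pics/t2.png

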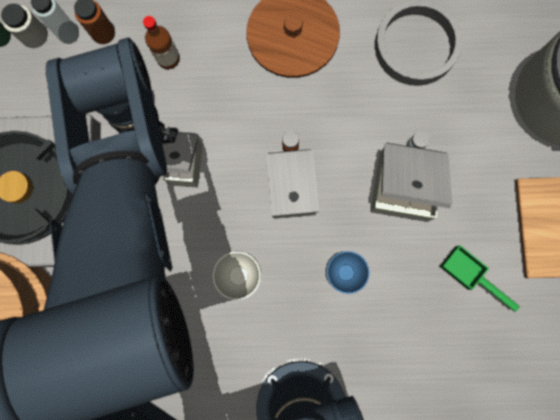

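The small lid at (180,150) has risen, with its shaded gap showing; the big one at (415,175) is still open. On to the big box.

>>> move_arm --pt "-0.02 -0.1 0 0 0" --pt "-0.03 -0.2 0 0 0" --pt "-0.05 -0.3 0 0 0" --pt "-0.07 -0.4 0 0 0" --pt "-0.08 -0.5 0 0 0" --pt "-0.1 -0.6 0 0 0" --pt "-0.12 -0.7 0 0 0" --pt "-0.14 -0.8 0 0 0"

```text
t: 9.17
tcp_pos: [0.5132, -0.0547, 0.2593]
tool_rot: [0.159, 0.987, 0.001, -0.003]
force: [0.9, 0.7, 0.6]
finger_gap: -0.002
```

```bash
python3 - <<'E'
from h import *
p,d=manip.snapshot("scene");cv2.imwrite("pics/s2.png",p[:,:,::-1])
s=manip.sense();print(s["q"])
for t in((.483,-.263,.27),):print(delta(t))
E
```

```text
[-0.33357481  0.32807221  1.63839928 -0.00694085  1.17964352 -1.57796249]
[-0.087 -0.499 -0.024]
```

View pics/s2.png

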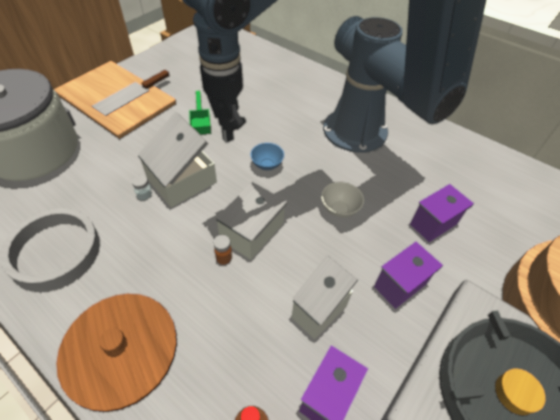

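>>> move_arm --pt "-0.02 -0.1 0 0 0" --pt "-0.04 -0.2 0 0 0" --pt "-0.055 -0.3 0 0 0" --pt "-0.07 -0.4 0 0 0" --pt "-0.08 -0.46 0 0 0" --pt "-0.085 -0.495 0.05 0 0" --pt "-0.085 -0.495 0.12 0 0" --pt "-0.085 -0.495 0.15 0 0"

```text
t: 9.88
tcp_pos: [0.4828, -0.2513, 0.1968]
tool_rot: [0.16, 0.987, 0.003, -0.004]
force: [0.2, -0.4, -0.7]
finger_gap: 0.003
```

```bash
python3 - <<'E'
from h import *
p,d=manip.snapshot("top");cv2.imwrite("pics/t3.png",p[:,:,::-1])
p,d=manip.snapshot("wrist");cv2.imwrite("pics/w5.png",p[:,:,::-1])
s=manip.sense();print(s["tcp_pos"])
for t in((.480,-.2625,.15),(.470,-.2615,.07)):print(delta(t))
E
```

```text
[ 0.48268367 -0.25001967  0.19717221]
[-0.005 -0.032  0.118]
[ 0.017 -0.039  0.318]
```

View pics/t3.png

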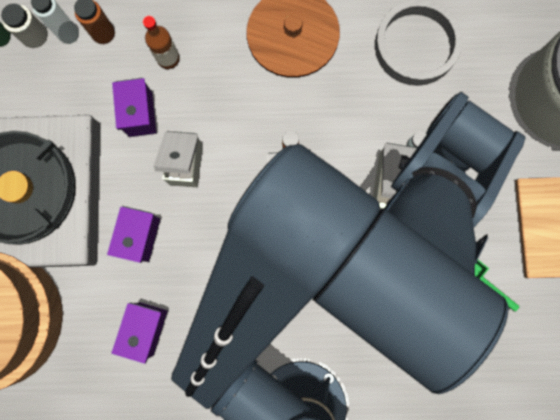

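View pics/w5.png

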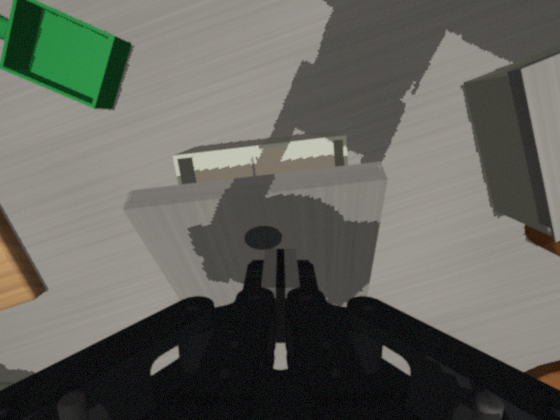

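The small lid is open (top view 180,155, gap below it); the big lid's mark at (263,237) lies just ahead of the fingertips. I descend.

>>> move_arm --pt "-0.005 -0.02 0 0 0" --pt "-0.005 -0.034 0.03 0 0" --pt "-0.005 -0.034 0.06 0 0" --pt "-0.005 -0.034 0.08 0 0" --pt "-0.005 -0.034 0.1 0 0" --pt "-0.005 -0.034 0.115 0 0" --pt "-0.005 -0.034 0.13 0 0" --pt "-0.005 -0.034 0.145 0 0"

```text
t: 10.65
tcp_pos: [0.4839, -0.2659, 0.1442]
tool_rot: [0.159, 0.987, -0.0, 0.0]
force: [-0.0, 0.3, -1.6]
finger_gap: 0.004
```

>>> move_arm --pt "0.002 -0.001 0.012 0 0" --pt "0.004 -0.002 0.024 0 0" --pt "0.007 -0.003 0.036 0 0" --pt "0.01 -0.004 0.048 0 0" --pt "0.013 -0.005 0.06 0 0" --pt "0.016 -0.006 0.072 0 0" --pt "0.018 -0.007 0.084 0 0" --pt "0.019 -0.007 0.095 0 0"

```text
t: 11.32
tcp_pos: [0.4751, -0.2661, 0.1059]
tool_rot: [0.159, 0.987, 0.0, -0.0]
force: [-1.9, -0.3, 4.3]
finger_gap: -0.001
```

```bash
python3 - <<'E'
from h import *
p,d=manip.snapshot("wrist");cv2.imwrite("pics/w6.png",p[:,:,::-1])
s=manip.sense();print(s["tcp_pos"],s["force"])
for t in((.470,-.2615,.078),):print(delta(t))
E
```

```text
[ 0.47486972 -0.26589377  0.10517448] [ 0.35267062 -0.29676376  0.5919765 ]
[0.015 0.007 0.068]
```

View pics/w6.png

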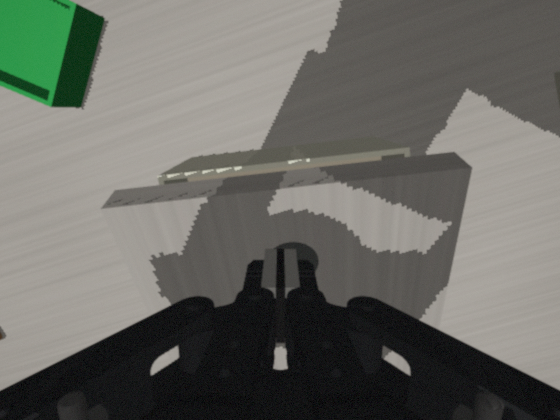

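The lid is going down under the fingers (mark at 295,258). I carry on, slowing down.

>>> move_arm --pt "0.002 0.001 0.01 0 0" --pt "0.004 0.002 0.02 0 0" --pt "0.006 0.003 0.03 0 0" --pt "0.008 0.004 0.038 0 0" --pt "0.01 0.005 0.045 0 0" --pt "0.012 0.006 0.052 0 0" --pt "0.013 0.007 0.058 0 0" --pt "0.014 0.007 0.063 0 0"

```text
t: 12.03
tcp_pos: [0.4716, -0.2619, 0.0811]
tool_rot: [0.159, 0.987, -0.0, 0.001]
force: [1.8, -1.1, 2.6]
finger_gap: 0.001
```

>>> move_arm --pt "0 0 0.003 0 0" --pt "0 0 0.006 0 0" --pt "0 0 0.009 0 0" --pt "0 0 0.012 0 0" --pt "0 0 0.015 0 0" --pt "0 0 0.018 0 0" --pt "0 0 0.02 0 0" --pt "0 0 0.022 0 0"

```text
t: 12.7
tcp_pos: [0.4711, -0.2617, 0.0723]
tool_rot: [0.159, 0.987, 0.0, -0.0]
force: [1.4, -1.2, 3.5]
finger_gap: -0.001
```

>>> move_arm --pt "0 0 0.002 0 0" --pt "0 0 0.004 0 0" --pt "0 0 0.006 0 0" --pt "0 0 0.008 0 0" --pt "0 0 0.009 0 0" --pt "0 0 0.01 0 0" --pt "0 0 0.01 0 0" --pt "0 0 0.01 0 0"

```text
t: 13.37
tcp_pos: [0.4711, -0.2617, 0.0684]
tool_rot: [0.159, 0.987, 0.0, 0.0]
force: [1.4, 0.0, 3.4]
finger_gap: 0.002
```

>>> move_arm --pt "0 0 0.001 0 0" --pt "0 0 0.003 0 0" --pt "0 0 0.005 0 0" --pt "0 0 0.007 0 0" --pt "0 0 0.008 0 0" --pt "0 0 0.01 0 0" --pt "0 0 0.01 0 0" --pt "0 0 0.01 0 0"

```text
t: 14.03
tcp_pos: [0.4713, -0.2618, 0.0651]
tool_rot: [0.159, 0.987, -0.0, 0.0]
force: [1.0, -1.4, 8.7]
finger_gap: -0.001
```

>>> move_arm --pt "0 0 0.001 0 0" --pt "0 0 0.002 0 0" --pt "0 0 0.003 0 0" --pt "0 0 0.004 0 0" --pt "0 0 0.005 0 0" --pt "0 0 0.005 0 0" --pt "0 0 0.005 0 0" --pt "0 0 0.005 0 0"

```text
t: 14.7
tcp_pos: [0.4714, -0.2618, 0.0648]
tool_rot: [0.159, 0.987, -0.0, 0.001]
force: [-2.6, 1.9, 21.2]
finger_gap: -0.004
```

Rigid stop reached (21 N). I rise slowly at first, then clear, and swing back toward the robot's middle to free the view.

>>> move_arm --pt "0 0 -0.01 0 0" --pt "0 0 -0.03 0 0" --pt "0 0 -0.07 0 0" --pt "0 0 -0.15 0 0" --pt "0 0 -0.25 0 0" --pt "0 0 -0.35 0 0" --pt "0 0 -0.45 0 0" --pt "0 0 -0.5 0 0"

```text
t: 15.37
tcp_pos: [0.4715, -0.2621, 0.2666]
tool_rot: [0.159, 0.987, -0.001, 0.002]
force: [0.3, -0.2, 0.4]
finger_gap: -0.003
```

>>> move_arm --pt "0 -0.08 0 0 0" --pt "0 -0.16 0 0 0" --pt "0 -0.24 0 0 0" --pt "0 -0.32 0 0 0" --pt "0 -0.4 0 0 0" --pt "0 -0.45 0 0 0" --pt "0 -0.5 0 0 0" --pt "0 -0.5 0 0 0"

```text
t: 16.03
tcp_pos: [0.4061, -0.4544, 0.261]
tool_rot: [0.16, 0.987, 0.0, -0.001]
force: [-0.8, -0.4, 0.2]
finger_gap: -0.003
```

>>> move_arm --pt "0 0 0 0 0" --pt "0 0 0 0 0" --pt "0 0 0 0 0" --pt "0 0 0 0 0" --pt "0 0 0 0 0" --pt "0 0 0 0 0" --pt "0 0 0 0 0" --pt "0 0 0 0 0"

```text
t: 16.7
tcp_pos: [0.4086, -0.4514, 0.2625]
tool_rot: [0.159, 0.987, -0.0, 0.0]
force: [0.5, -0.4, 0.2]
finger_gap: -0.003
```

```bash
python3 - <<'E'
from h import *
for n in("top","scene"):
    p,d=manip.snapshot(n);cv2.imwrite(f"pics/{n}9.png",p[:,:,::-1]);np.save(n+"9p.npy",p);np.save(n+"9.npy",d)
s=manip.sense();print(s["t"],s["tcp_pos"],s["force"])
E
```

```text
16.8 [ 0.40848508 -0.45155836  0.26249054] [-0.60720724  0.2750059  -0.01526665]
```

View pics/top9.png

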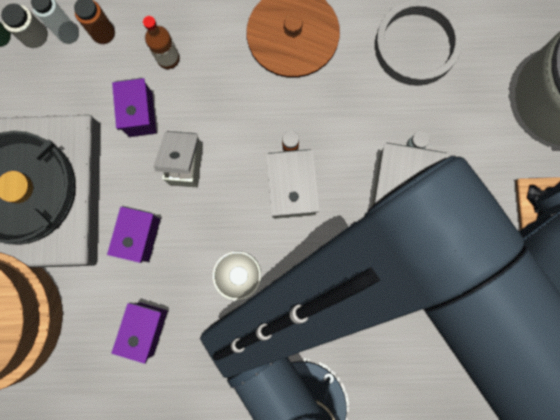

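View pics/scene9.png

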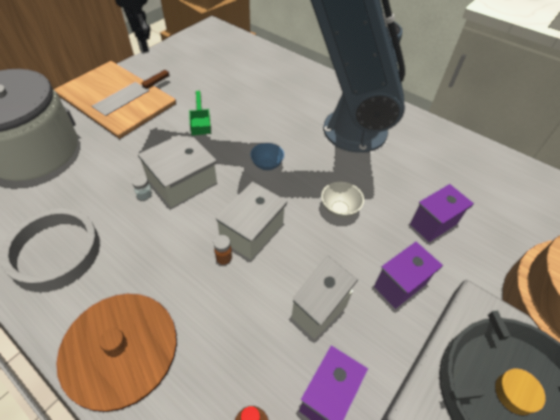

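```bash
python3 - <<'E'
from h import *
T,S=np.load("top9p.npy"),np.load("scene9p.npy");dS=np.load("scene9.npy")
c=manip.get_calibration("scene")
def fit(n,d,u,v,w):
    c=manip.get_calibration(n);q=np.array([dep(n,a,b,d[b,a],c) for a in range(u-w,u+w+1) for b in range(v-w,v+w+1) if d[b,a]>0])
    k=np.linalg.lstsq(np.c_[q[:,:2]-q[:,:2].mean(0),np.ones(len(q))],q[:,2],rcond=None)[0];return np.arctan(np.hypot(*k[:2])),k[2]
for nm,s,w in(("big",(189,151),7),("mid",(260,201),7),("small",(329,282),8)):
    b,_=mark(S,*s,w=9);print(nm,b,"depth pt",dep("scene",*b,dS[s[1],s[0]]).round(3),"tilt,z",fit("scene",dS,*s,w))
a,_=mark(T,174,155,9);b,_=mark(S,329,282,9);print("small tri",tri(ray("top",*a),ray("scene",*b)),fit("top",np.load("top9.npy"),174,152,10))
E
```

```text
big [188.5 151. ] depth pt [ 0.473 -0.258  0.092] tilt,z (np.float64(0.007854826765845231), np.float64(0.09117045545010471))
mid [259.74509804 200.17647059] depth pt [0.482 0.004 0.095] tilt,z (np.float64(0.012483015333234489), np.float64(0.09158394150256562))
small [329.08080808 281.84848485] depth pt [0.575 0.266 0.129] tilt,z (np.float64(0.5434879027943416), np.float64(0.1292083194265851))
small tri (array([0.5751233 , 0.26609142, 0.12868396]), np.float64(0.0004990194145480751)) (np.float64(0.5510893602263762), np.float64(0.1255558350305021))
```

All as wanted: big tilt 0.008 and mid 0.012 rad (both at 0.091 m), small 0.54 rad. The arm is clear.

```bash
python3 -c "
from station import manip
print(manip.sign_off())"
```

```text
the job is handed in; nothing more can be done
None
```

The big box's lid is pressed shut and latched, the small seasoning box's lid has popped open, and the middle-sized box was not touched. I handed the job in at about 16.8 s, and each lid took one press with the fingers shut. I pressed slowly to the stop, at about 19 N on the small box and 21 N on the big one.

| Box | Lid tilt (rad) | Mark height (m) | State |
|---|---|---|---|
| Big | 0.008 | 0.091 | shut |
| Middle | 0.012 | 0.092 | shut |
| Small | 0.54 to 0.55 | 0.129 | open |

The last check read the tilts from the scene camera's depth; the top camera agreed on the small lid. The top camera's view of the big lid was partly blocked by the arm, so that one was checked from the scene camera only. The robot was clear of everything, and the wrist force read about zero.

- **Fingertip position:** with the gripper shut, the fingertips turned out to stand about 20 mm behind the TCP, not 11 mm ahead as stated. I found contact by depth and force instead.
- **Early lid-angle fit:** my first fit of the lid angles gave nonsense, so I did not use it.

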